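# Move the sliding cup rest to the end station and lock its spring plunger

## Task

The cup rest on the filling rail is locked at its parking place. Pull its spring plunger back, slide the tube along the rail past the middle hole to the end station, and let the plunger drop fully home in the end hole, by feel and gently: never force the tube while the pin is in a hole. Leave the cups, lids and jug alone, and let go of everything.

Things in the scene. Friction and masses are not known exactly. Their poses are not given: they have to be found in the camera images.
- knob_mid (a point): Centre of the plunger's round black pull knob (28 mm diameter, 26 mm tall, axis upright), on the sliding tube; 116 mm above the counter when home. Below it a steel barrel, 22 mm diameter (26 mm at its foot), 79 to 101 mm above the counter; nothing else near is taller than 80 mm. Its y axis runs along the rail from parking place to end station; z is up, the way the plunger is pulled.
- tube_top (a point): Top face of the sliding tube (46 mm square aluminium outer tube, 70 mm long, with the plunger on top and a 100 x 90 mm cup rest on its +x side), on the plunger's axis, 79.5 mm above the counter. Axes as knob_mid. It slides with 2 N friction, plus up to 3 N while the pin rubs on the rail.
- tube (a joint): Slide of the tube along the rail, m: 0 = parking hole, grows towards the end station, stop at 0.154. Middle hole at 0.050. The end hole is in a hand-clamped latch plate (lighter strip let flush into the rail's top), so it lies anywhere from 0.110 to 0.140, and is covered by the tube when near. From 0.057 to the end hole the rail is unbroken.
- plunger (a joint): Pull of the plunger, m, upward: 0 = fully home in a hole, 0.008 to 0.009 when the pin's tip stands on the rail between holes, 0.014 = upper stop. A spring presses it down, 6 N at home, 9.5 N at the upper stop. Round-tipped pin of 8 mm diameter; holes 11 mm long along the rail. The pin and holes take 25 N sideways at most.
- unit: The fixed filling rail: foot plate 80 x 360 mm, end brackets 80 mm high, square steel rail 30 x 30 mm along its y axis, top 70 mm above the counter, and a grated drip trough 95 mm wide on the +x side. Origin on the counter under the middle of the rail; the parking hole is at y = -75 mm from it.
- cup_stack: Bystander: upturned stack of paper cups, 82 mm diameter, 125 mm tall; origin under its centre.
- lid_stack: Bystander: stack of black plastic lids, 88 mm diameter, 57 mm tall; origin under its centre.
- jug: Bystander: clear plastic measuring cup, 84 mm diameter, 95 mm tall; origin under its centre.

How it is judged (in metres and radians):
On the way, in this order (a step that is already met when the one before it is completed fails the run):
1. the plunger is pulled back clear of the parking hole (value of joint plunger above 0.0085 m and value of joint tube below 0.02 m), for 0.05 s.
2. the tube has been slid past the middle hole (value of joint tube above 0.07 m), for 0.05 s.
At the end, for the whole second after the job is handed in: The tube is at the end station (joint tube over 0.100) with the plunger fully home in the end hole (joint plunger under 0.002), at rest and let go (value of joint tube above 0.1 m and value of joint plunger below 0.002 m and velocity of joint tube between -0.01 and 0.01 m/s); the robot touches nothing.
It fails at once if the pin is forced sideways against a hole or the rail with more than 25 N (contact force between plunger and latch_plate above 25 N or contact force between plunger and rail_top above 25 N).
It fails at once if the cups, lids or jug are moved by more than 20 mm (distance of any of cup_stack, lid_stack, jug from where it was at the start of the episode above 0.02 m).
It also fails if it takes over 40 s, if anything falls off the work surface, if the arm or the gripper's body presses on something with over 40 N, if the wrist force passes 120 N, or if a joint passes its speed limit or range.

## Robot

A 6-joint arm with a two-finger parallel gripper is mounted at the origin on the work surface. World frame = base frame: x ahead of the robot, y to its left, z up, the work surface at z = 0. Lengths are in mm, angles in rad, forces in N, time in s.
With the tool pointing down it reaches from about 350 to 775 mm from the base axis. Payload 7.3 kg.
Tool frame: the origin (TCP) lies midway between the tips of the shut fingers; the grasp point (between the pads) lies 19 mm behind it; z points along the fingers, y is the direction in which the jaws open and shut (so a half turn about z gives the same grasp; the last joint's range is limited). The gripper opens to 92 mm and grips with 3 to 60 N. Pads are 19 mm wide; open, the fingers measure 130 mm over their backs; the gripper's body (75 mm by 190 mm) begins 47 mm behind the grasp point.
Start: joints at [1.106, 0.342, 1.524, -0, 1.275, -0.146], TCP at [164.535, 498.571, 226.741] pointing down, gripper open.
Joint ranges: [-2.53, 2.53], [-0.77, 2.02], [0.04, 2.7], [-1, 4.14], [0.28, 2.66], [-3.11, 3.11]. Speed limits (rad/s): [2.57, 2.57, 3.14, 3.14, 3.14, 3.14].

## Interface

Orientations are given as [roll, pitch, yaw] about the fixed x, y, z axes, in that order (R = Rz(yaw) Ry(pitch) Rx(roll)).
In Python, from plant import sensors, imaging, ticket gives the robot as it stands. The module is installed in compiled form; this text tells all that it offers.
- The arm moves only by the tool arm_command, never from a script. Its argument "increments" is one flat list of numbers, 5 for each row, row after row: the closure, from 0 (fully open) to 1 (shut), then the shift along the tool's x, y, z in mm, then the turn about the tool's z in degrees. In form: [hand, dx, dy, dz, spin, hand, dx, dy, dz, spin, ...]. A call has 1 to 20 rows; each row is the pose to reach, as a shift and turn from the pose commanded when the call began, along the tool's axes at that moment; what a row does not reach only later rows make up. A row lasts 1/8 s, in which the tool goes at most 62.5 mm and 10.7 degrees, less where a joint would pass 70% of its speed; a pose out of reach is approached as far as the arm can. A call with a gripper value outside its range is refused whole. The fingers move at their own pace and stop on an object; the grip force is fixed at half the most. Time passes only in rows, so rows that repeat a pose let the fingers close. It gives the time, the measured TCP pose, the force and the opening at its end, in the units of the state.
- sensors.get_obs(): the state, without advancing time (a new reading comes with each control period).
- imaging.capture(name): name is "scene" or "top" or "wrist"; returns the picture (480x640x3 uint8, blue, green, red); there is no depth.
- imaging.calibration(name): a dict with "fx", "fy", "cx", "cy" (pixels), "world_to_cam" (4x4, takes a point from world to camera coordinates); the wrist camera has in their place "hand_eye" (4x4, takes a point from camera to tool coordinates, whose origin is the TCP and whose axes are the flange's). Camera axes: x right, y down, z forward; pixel columns grow to the right and rows downward; lengths in mm; the calibration is good to about 2 mm. A picture is of the moment at which its call begins: read the wrist's pose just before it. calibration takes no time and is no camera call.
- ticket.close_job(): hands the job in, once; it reports no verdict.
The state is a dict: "time": time; "joint_positions": joint angles; "dq": joint speeds; "tau": joint torques, N m; "tool_pos": TCP position; "tcp_rot": TCP orientation; "contact_force": force on the tool from outside, world axes, zero at the start; "moment": the same for the moment, N m; "grip_width": finger opening in mm.
Only numpy, scipy, OpenCV 4.12 (cv2) and the standard library are available. Lean on these libraries where they do the work, as an engineer would, in place of code of your own. Each camera call takes 0.05 s, during which the arm holds its last target. There are 200 camera calls.

## Working session

There is one attempt and no reset: what is moved stays moved. The work goes in short steps, Python scripts to look and compute and a tool call to move; the robot and the scene stay as the last step left them, time stands still between calls to the robot, and variables do not carry over. Pictures are saved under pics/ and viewed, about 8 in all and at most 12, crops included, and the job is handed in when it is done.

Besides the shell and the picture viewer there is one more tool, called after "Request:" by a JSON object that holds its "name" and its "arguments", one argument or row to a line. arm_command: Moves the arm, as the interface text tells. Its arguments: {"type":"object","properties":{"increments":{"type":"array","items":{"type":"number"}}},"required":["increments"]}

```bash
mkdir -p pics; python3 - <<'E'
from plant import sensors, imaging
import cv2,numpy as np
print(sensors.get_obs())
for n in ["scene","top"]:
    cv2.imwrite(f"pics/{n}0.png",imaging.capture(n)); print(n,imaging.calibration(n))
print(imaging.calibration("wrist"))
E
```

```text
{'time': 0.0, 'joint_positions': array([ 1.10600945e+00,  3.42702173e-01,  1.52502112e+00,  2.29707344e-05,
        1.27540999e+00, -1.45961293e-01]), 'dq': array([ 0.00032282, -0.00130643,  0.00024257, -0.00118319, -0.00026045,
       -0.00044281]), 'tau': array([-8.62434317e-04, -4.31244385e+01, -2.44219422e+01,  7.15573551e-02,
        5.60223078e-02, -1.40201573e-04]), 'tool_pos': array([164.32821272, 498.18541249, 226.05420404]), 'tcp_rot': array([-3.14007160e+00, -2.45806626e-04,  2.82276018e+00]), 'contact_force': array([-1.23186356,  0.69781765,  0.6559362 ]), 'moment': array([-0.00416749,  0.00797073, -0.02122564]), 'grip_width': 91.62887585561319}
scene {'fx': 437.8800187915282, 'fy': 437.8800187915282, 'cx': 321.1199807413678, 'cy': 239.57179058458084, 'world_to_cam': array([[-8.49909164e-01,  5.26929167e-01,  2.56588619e-04,
         5.25029534e+02],
       [ 3.05580978e-01,  4.93282707e-01, -8.14427675e-01,
        -1.11683548e+02],
       [-4.29272267e-01, -6.92111135e-01, -5.80265023e-01,
         1.39976842e+03],
       [ 0.00000000e+00,  0.00000000e+00,  0.00000000e+
[... 251 characters left out ...]
824545e-01, -9.67022296e-03, -6.52124481e-02,
         6.30843103e+02],
       [ 6.50534230e-02,  1.59367853e-02, -9.97754514e-01,
         1.39695333e+03],
       [ 0.00000000e+00,  0.00000000e+00,  0.00000000e+00,
         1.00000000e+00]])}
{'fx': 353.5529275750371, 'fy': 353.5529275750371, 'cx': 318.06885756434616, 'cy': 236.82674926516205, 'hand_eye': array([[-8.06430677e-04, -9.58040395e-01, -2.86632083e-01,
         7.80137827e+01],
       [ 9.99999521e-01, -9.31458076e-04,  2.99841425e-04,
         5.90731406e-01],
       [-5.54245966e-04, -2.86631704e-01,  9.58040688e-01,
        -1.59299386e+02],
       [ 0.00000000e+00,  0.00000000e+00,  0.00000000e+00,
         1.00000000e+00]])}
```

View pics/scene0.png

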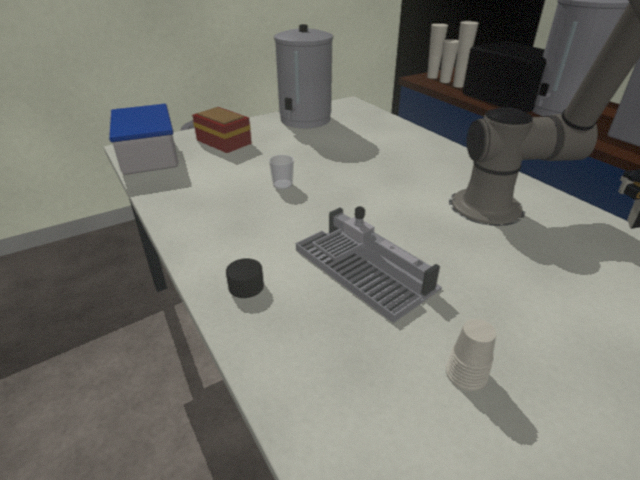

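View pics/top0.png

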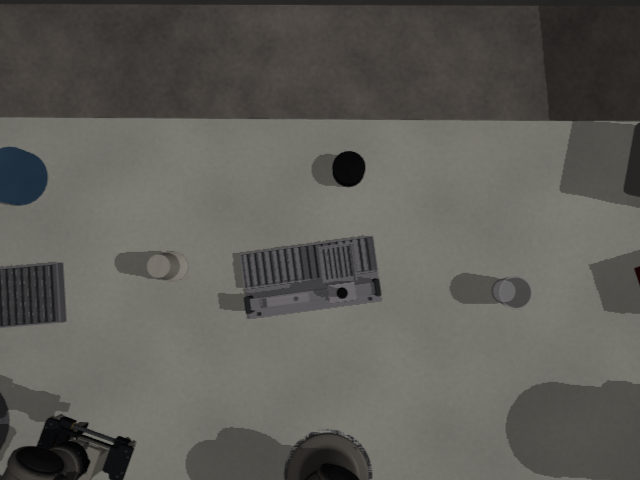

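The top view shows the knob at about (342,293). The rail runs from its end bracket at about (249,304) to (376,287), with the trough above it and the end station on the left. I'll enlarge this.

```bash
cat > h.py <<'E'
import numpy as np
from plant import imaging
def ray(name,uv,z,T=None):
    c=imaging.calibration(name)
    d=np.array([(uv[0]-c['cx'])/c['fx'],(uv[1]-c['cy'])/c['fy'],1])
    M=np.linalg.inv(c['world_to_cam']) if T is None else T@c['hand_eye']
    o=M[:3,3]; d=M[:3,:3]@d
    return o+d*(z-o[2])/d[2]
E
python3 - <<'E'
import cv2
from h import *
im=cv2.imread("pics/top0.png")
cv2.imwrite("pics/top0c.png",cv2.resize(im[230:325,230:390],None,fx=5,fy=5,interpolation=cv2.INTER_CUBIC))
print(ray("top",(342,293),129),ray("top",(249,304),80),ray("top",(376,287),80))
E
```

```text
[482.28310771 -31.57883582 129.        ] [449.56952604 204.49934888  80.        ] [ 496.3552802 -118.7273521   80.       ]
```

View pics/top0c.png

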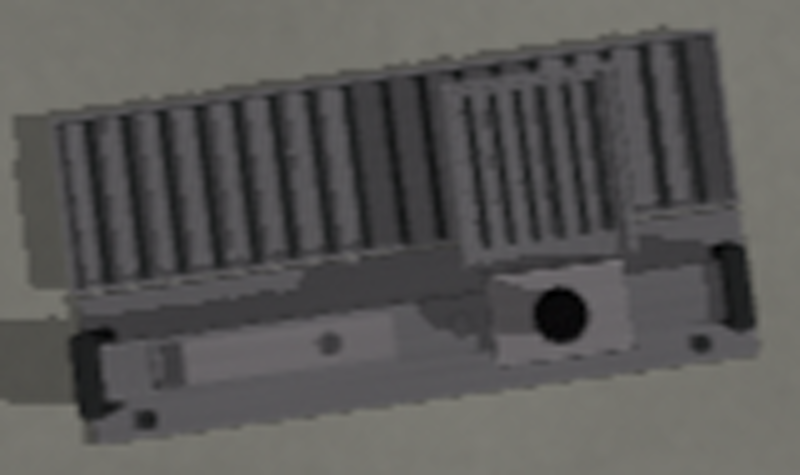

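```bash
cat >> h.py <<'E'
from plant import sensors
from scipy.spatial.transform import Rotation as Ro
def pose():
    o=sensors.get_obs(); T=np.eye(4); T[:3,:3]=Ro.from_euler('xyz',o['tcp_rot']).as_matrix(); T[:3,3]=o['tool_pos']; return T
def delta(p,yaw=None):
    T=pose(); d=T[:3,:3].T@(np.array(p)-T[:3,3]); y=np.degrees(np.arctan2(T[1,0],T[0,0]))
    print("shift",d.round(1),"spin",None if yaw is None else round(y-yaw,2))
E
python3 - <<'E'
from h import *
f=lambda x,y:(230+(x+.5)/5-.5,230+(y+.5)/5-.5)
k=ray("top",f(560,314),129);l=ray("top",f(92,372),80);r=ray("top",f(736,285),80);h=ray("top",f(330,343),70)
print(k,l,r,h); d=(l-r)[:2]; a=np.degrees(np.arctan2(d[1],d[0])); u=d/np.linalg.norm(d); print(a,(h-k)[:2]@u, np.cross(u,(h-k)[:2]))
delta([*k[:2],215],a)
E
```

```text
[483.73756278 -30.58449547 129.        ] [449.53971215 207.05534775  80.        ] [ 497.39223148 -120.75692908   80.        ] [465.10609376  86.48383528  70.        ]
98.30511359724191 118.53183713396282 1.526200746047138
shift [-469.  -402.1   11.6] spin 63.43<stdin>:4: DeprecationWarning: Arrays of 2-dimensional vectors are deprecated. Use arrays of 3-dimensional vectors instead. (deprecated in NumPy 2.0)
```

Request:
{"name": "arm_command", "arguments": {
  "increments": [0,-40,-35,0,5,0,-85,-73,2,10,0,-130,-111,4,20,0,-175,-150,6,30,0,-220,-189,7,40,0,-265,-227,8,50,0,-310,-266,9,60,0,-355,-304,10,63.4,0,-400,-343,11,63.4,0,-440,-377,11.6,63.4,0,-469,-402,11.6,63.4,0,-469,-402,11.6,63.4,0,-469,-402,11.6,63.4,0,-469,-402,11.6,63.4]
}}

```text
time: 1.85
tool_pos: [483.3, -29.1, 215.1]
tcp_rot: [-3.141, -0.0, 1.718]
contact_force: [0.3, 0.1, -0.1]
grip_width: 91.7
```

```bash
python3 - <<'E'
from h import *
import cv2
T=pose(); np.save("T1.npy",T); im=imaging.capture("wrist"); cv2.imwrite("pics/w1.png",im); print(sensors.get_obs())
E
```

```text
{'time': 1.9, 'joint_positions': array([-2.18693191e-01,  2.77989300e-01,  1.65017365e+00,  2.36918423e-04,
        1.21351460e+00, -3.65736602e-01]), 'dq': array([-0.00031122, -0.00018552, -0.00415057, -0.00262138,  0.00041447,
       -0.00121468]), 'tau': array([-2.22183201e-01, -3.87711954e+01, -2.36827576e+01,  5.06148487e-02,
        6.23513502e-02,  4.88771431e-03]), 'tool_pos': array([483.43688934, -29.10628656, 215.2360941 ]), 'tcp_rot': array([ 3.14159256e+00, -2.37635598e-04,  1.71775687e+00]), 'contact_force': array([ 0.73590161, -0.80783513,  0.41606142]), 'moment': array([-0.10609979,  0.01365859, -0.00833119]), 'grip_width': 91.41738161510217}
```

View pics/w1.png

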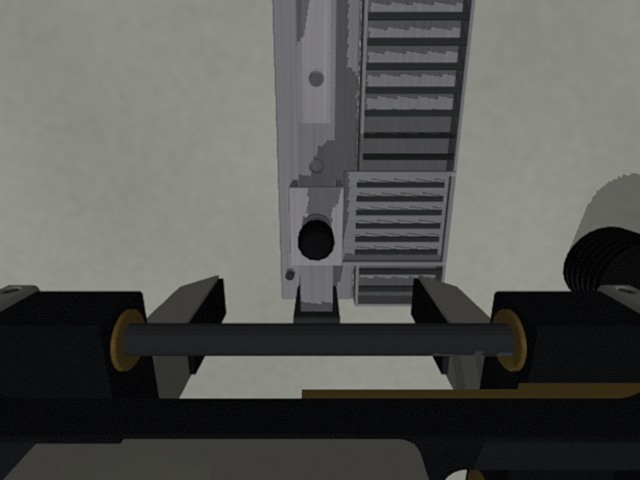

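Wrist view: the knob is at about (316,240), the middle hole at (316,165) and the end hole in the latch plate at (316,79). I'll crop in on these.

```bash
python3 - <<'E'
import cv2
im=cv2.imread("pics/w1.png")[60:280,260:400]
im=cv2.convertScaleAbs(im,alpha=1.8)
cv2.imwrite("pics/w1c.png",cv2.rotate(cv2.resize(im,None,fx=3.5,fy=3.5,interpolation=cv2.INTER_CUBIC),cv2.ROTATE_90_COUNTERCLOCKWISE))
E
```

```text
(no output)
```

View pics/w1c.png

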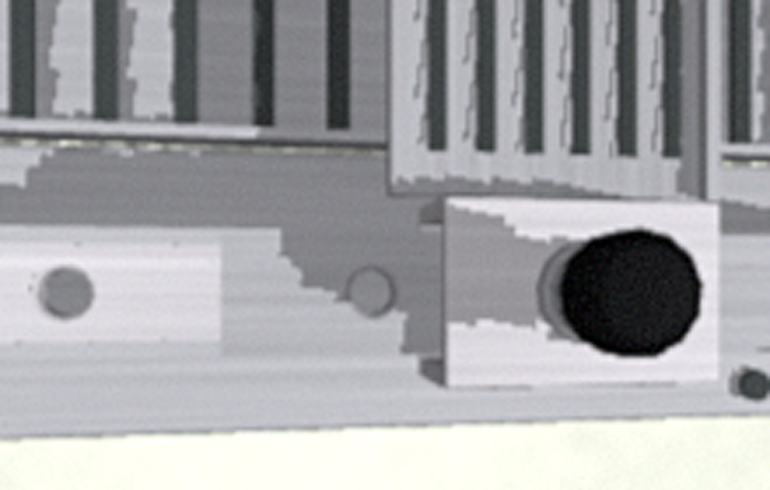

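```bash
python3 - <<'E'
from h import *
T=np.load("T1.npy")
for n,uv,z in [("end",(316.3,78.9),70),("mid",(316.6,166),70),("knob129",(316.3,240.3),129),("knob116",(316.3,240.3),116)]:
    p=ray("wrist",uv,z,T); print(n,p.round(1),(T[:3,:3].T@(p-T[:3,3])).round(1))
E
```

```text
end [464.6  87.5  70. ] [118.1  -1.4 145.2]
mid [474.6  20.3  70. ] [ 50.   -1.3 145.1]
knob129 [481.5 -26.9 129. ] [ 2.4 -1.4 86.1]
knob116 [482.1 -30.9 116. ] [-1.7 -1.5 99.1]
```

Request:
{"name": "arm_command", "arguments": {
  "increments": [0,0,-1.4,30,0,0,0,-1.4,60,0,0,0,-1.4,85,0,0.3,0,-1.4,105,0,0.4,0,-1.4,117,0,0.4,0,-1.4,117,0]
}}

```text
time: 2.65
tool_pos: [482.1, -29.9, 97.8]
tcp_rot: [-3.141, -0.001, 1.717]
contact_force: [-0.1, -0.6, -0.1]
grip_width: 66.5
```

```bash
python3 - <<'E'
from h import *
import cv2
im=imaging.capture("wrist"); cv2.imwrite("pics/w2.png",im); print(sensors.get_obs()['contact_force'])
E
```

```text
[-0.06701802  0.42912511 -0.15158999]
```

View pics/w2.png

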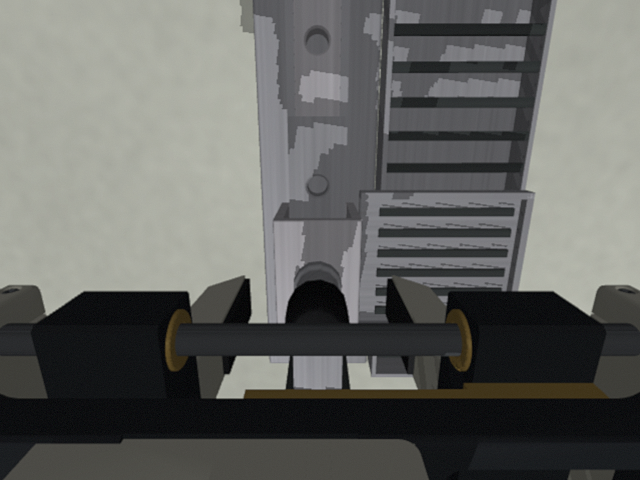

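The knob at column 317 sits centred between the fingers, whose inner edges are at 249 and 388. I'll close on it now.

Request:
{"name": "arm_command", "arguments": {
  "increments": [0.6,0,0,0,0,0.8,0,0,0,0,1,0,0,0,0,1,0,0,0,0,1,0,0,0,0]
}}

```text
time: 3.32
tool_pos: [481.8, -30.5, 98.3]
tcp_rot: [-3.14, -0.0, 1.716]
contact_force: [-4.5, -1.9, 6.4]
grip_width: 27.4
```

Request:
{"name": "arm_command", "arguments": {
  "increments": [1,0,0,0,0,1,0,0,-1,0,1,0,0,-2,0,1,0,0,-2,0]
}}

```text
time: 3.82
tool_pos: [481.8, -30.4, 99.4]
tcp_rot: [-3.14, -0.001, 1.716]
contact_force: [-2.9, -2.9, -7.1]
grip_width: 27.6
```

Request:
{"name": "arm_command", "arguments": {
  "increments": [1,0,0,-2,0,1,0,0,-4,0,1,0,0,-6,0,1,0,0,-8,0,1,0,0,-9.5,0,1,0,0,-9.5,0,1,0,0,-9.5,0]
}}

```text
time: 4.7
tool_pos: [481.8, -30.3, 109.3]
tcp_rot: [-3.14, -0.001, 1.716]
contact_force: [-3.9, -2.1, -9.2]
grip_width: 27.0
```

Request:
{"name": "arm_command", "arguments": {
  "increments": [1,0.5,0,0,0,1,1,0,0,0,1,2,0,0,0,1,2.5,0,0,0]
}}

```text
time: 5.2
tool_pos: [481.4, -27.8, 109.3]
tcp_rot: [-3.14, -0.001, 1.716]
contact_force: [-4.5, -2.4, -9.9]
grip_width: 27.7
```

Request:
{"name": "arm_command", "arguments": {
  "increments": [1,1,0,0,0,1,2,0,0,0,1,3,0,0,0,1,3.5,0,0,0]
}}

```text
time: 5.7
tool_pos: [480.9, -24.3, 109.3]
tcp_rot: [-3.14, -0.001, 1.716]
contact_force: [-5.0, -3.2, -8.6]
grip_width: 27.5
```

Request:
{"name": "arm_command", "arguments": {
  "increments": [1,2,0,0,0,1,6,0,0,0,1,11,0,0,0,1,17,0,0,0,1,23,0,0,0,1,29,0,0,0,1,35,0,0,0,1,41,0,0,0,1,47,0,0,0,1,53,0,0,0,1,59,0,0,0,1,65,0,0,0,1,71,0,0,0,1,74,0,0,0,1,75,0,0,0,1,75,0,0,0]
}}

```text
time: 7.7
tool_pos: [469.9, 50.1, 109.3]
tcp_rot: [-3.14, -0.001, 1.716]
contact_force: [-4.1, -1.1, -9.9]
grip_width: 27.1
```

Request:
{"name": "arm_command", "arguments": {
  "increments": [1,2,0,0,0,1,6,0,0,0,1,11,0,0,0,1,17,0,0,0,1,23,0,0,0,1,29,0,0,0,1,34,0,0,0,1,36.5,0,0,0,1,37,0,0,0,1,37,0,0,0]
}}

```text
time: 8.95
tool_pos: [464.5, 86.6, 109.3]
tcp_rot: [-3.14, -0.001, 1.716]
contact_force: [-4.8, -1.5, -9.1]
grip_width: 27.3
```

Request:
{"name": "arm_command", "arguments": {
  "increments": [1,0,0,1,0,1,0,0,2,0,1,0,0,2,0,1,0,0,2,0]
}}

```text
time: 9.45
tool_pos: [464.5, 86.6, 107.3]
tcp_rot: [-3.14, -0.001, 1.716]
contact_force: [-4.6, -2.2, -7.7]
grip_width: 27.1
```

Request:
{"name": "arm_command", "arguments": {
  "increments": [1,0,0,0.5,0,1,0,0,1,0,1,0,0,1,0]
}}

```text
time: 9.82
tool_pos: [464.5, 86.6, 106.3]
tcp_rot: [-3.14, -0.001, 1.716]
contact_force: [-4.3, -1.4, -8.3]
grip_width: 27.3
```

Request:
{"name": "arm_command", "arguments": {
  "increments": [1,0,0,0.5,0,1,0,0,1,0,1,0,0,1,0]
}}

```text
time: 10.2
tool_pos: [464.5, 86.6, 105.3]
tcp_rot: [-3.14, -0.001, 1.716]
contact_force: [-4.4, -2.3, -8.9]
grip_width: 27.7
```

Request:
{"name": "arm_command", "arguments": {
  "increments": [1,0,0,0.5,0,1,0,0,1,0,1,0,0,1,0]
}}

```text
time: 10.58
tool_pos: [464.5, 86.6, 104.4]
tcp_rot: [-3.14, -0.001, 1.716]
contact_force: [-6.2, -2.1, -7.6]
grip_width: 27.5
```

Request:
{"name": "arm_command", "arguments": {
  "increments": [1,0,0,0.5,0,1,0,0,1,0,1,0,0,1,0]
}}

```text
time: 10.95
tool_pos: [464.5, 86.6, 103.4]
tcp_rot: [-3.14, -0.001, 1.716]
contact_force: [-5.2, -2.0, -8.5]
grip_width: 27.4
```

Request:
{"name": "arm_command", "arguments": {
  "increments": [1,0,0,0.5,0,1,0,0,1,0,1,0,0,1.5,0,1,0,0,2,0,1,0,0,2,0]
}}

```text
time: 11.58
tool_pos: [464.5, 86.6, 101.4]
tcp_rot: [-3.14, -0.001, 1.716]
contact_force: [-5.3, -1.7, -7.3]
grip_width: 26.9
```

Request:
{"name": "arm_command", "arguments": {
  "increments": [1,0,0,0.5,0,1,0,0,1,0,1,0,0,1.5,0,1,0,0,2,0,1,0,0,2,0]
}}

```text
time: 12.2
tool_pos: [464.5, 86.6, 99.5]
tcp_rot: [-3.14, -0.001, 1.716]
contact_force: [-5.4, -2.5, -7.6]
grip_width: 27.5
```

Back at the height where I first gripped it, still carrying the spring load, so the pin is in the hole. I'll lower a touch more and release.

Request:
{"name": "arm_command", "arguments": {
  "increments": [1,0,0,0.4,0,1,0,0,0.8,0,1,0,0,0.8,0]
}}

```text
time: 12.58
tool_pos: [464.5, 86.6, 98.7]
tcp_rot: [-3.14, -0.001, 1.716]
contact_force: [-5.8, -1.9, -6.6]
grip_width: 27.3
```

Request:
{"name": "arm_command", "arguments": {
  "increments": [0.5,0,0,0,0,0.4,0,0,0,0,0.2,0,0,0,0,0,0,0,0,0,0,0,0,0,0,0,0,0,0,0]
}}

```text
time: 13.32
tool_pos: [465.5, 86.4, 98.8]
tcp_rot: [3.141, -0.0, 1.716]
contact_force: [-0.4, 0.1, 0.2]
grip_width: 82.8
```

Request:
{"name": "arm_command", "arguments": {
  "increments": [0,0,0,-20,0,0,0,0,-45,0,0,0,0,-80,0,0,0,0,-110,0,0,0,0,-117,0,0,0,0,-117,0,0,0,0,-117,0]
}}

```text
time: 14.2
tool_pos: [464.7, 86.4, 214.5]
tcp_rot: [-3.139, -0.0, 1.716]
contact_force: [-0.3, -0.1, -0.1]
grip_width: 91.7
```

```bash
python3 - <<'E'
from h import *
import cv2
T=pose(); np.save("T3.npy",T); a=imaging.capture("wrist"); b=imaging.capture("scene"); print(sensors.get_obs()['contact_force'],T[:3,3])
b0=cv2.imread("pics/scene0.png")
c=lambda i,s:cv2.resize(s,(400,300),interpolation=cv2.INTER_CUBIC)
r=np.vstack([c(0,b0[190:325,280:460]),c(0,b[190:325,280:460])])
cv2.imwrite("pics/m3.png",np.hstack([cv2.resize(a[120:360,220:380],(400,600)),r]))
E
```

```text
[ 0.20338729 -0.1182907  -0.70084184] [464.71975117  86.3564091  214.49279287]
```

View pics/m3.png

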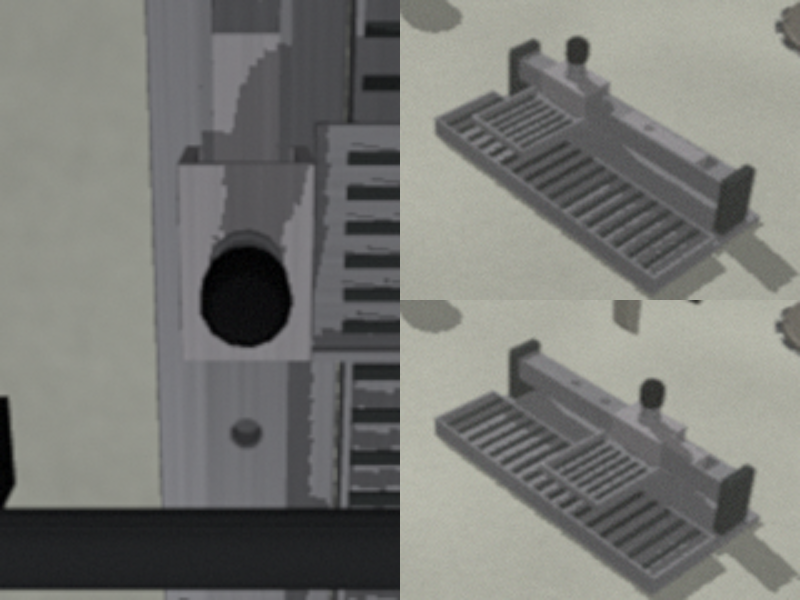

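Left panel: the tube is at the end station with the parking and middle holes uncovered behind it. The knob looks as low as it did at parking. I'll check that height with numbers, and check the bystanders too.

```bash
python3 - <<'E'
from h import *
import cv2
im3=imaging.capture("wrist"); T3=pose()
for im,T in((cv2.imread("pics/w1.png"),np.load("T1.npy")),(im3,T3)):
    m=(im[200:275,290:350].max(2)<45).astype(np.uint8)
    n,l,s,c=cv2.connectedComponentsWithStats(m); i=1+s[1:,4].argmax(); print(s[i],c[i]+[290,200],T[:3,3].round(1))
a=cv2.imread("pics/scene0.png");b=imaging.capture("scene")
for n,(x0,y0,x1,y1) in dict(cups=(440,315,505,395),lids=(220,255,270,300),jug=(262,150,300,192)).items():
    print(n,cv2.absdiff(a,b)[y0:y1,x0:x1].mean())
E
```

```text
[   8   19   36   41 1162] [315.62392427 239.48192771] [483.3 -29.1 215.1]
[  10   18   36   41 1158] [317.62694301 237.7970639 ] [465.   86.4 214.9]
cups 12.477435897435898
lids 4.0691851851851855
jug 4.430451127819549
```

```bash
python3 - <<'E'
import cv2,numpy as np
from plant import imaging
a=cv2.imread("pics/scene0.png");b=imaging.capture("scene")
cv2.imwrite("pics/cups.png",np.hstack([cv2.resize(i[300:450,420:560],None,fx=2.5,fy=2.5) for i in(a,b)]))
E
```

```text
(no output)
```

View pics/cups.png

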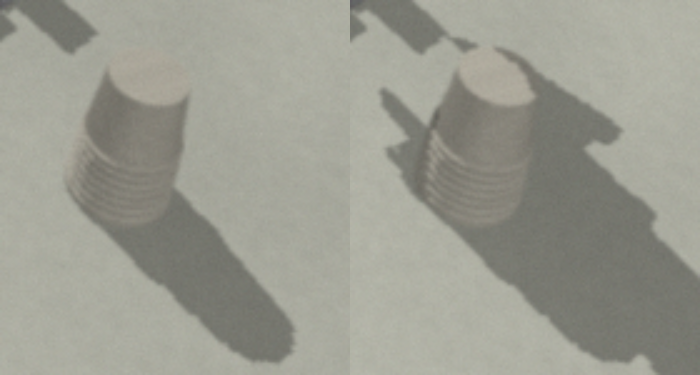

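The cups haven't moved. The only difference between the two images is the arm's shadow. Handing in.

```bash
python3 -c "
from plant import ticket
print(ticket.close_job())"
```

```text
the job is handed in; nothing more can be done
None
```

The tube is at the end station with its pin in the end hole, the gripper is clear of everything, and I handed the job in at about 14.5 s. No verdict is reported on hand-in.

I gripped the knob across the rail, lifted the plunger about 11 mm and slid the tube 118 mm with the pin clear of the rail. I then lowered the pin in steps of about 1 mm. The spring load (7–9 N down) never dropped, so the pin went into the hole on the first try without touching the rail.

**Last checks**
- **Plunger:** seen from almost the same hover, the knob is the same size in the picture as when it was parked (36 x 41 px), so it is home.
- **Hole position:** the two camera estimates agreed, 118.1 mm from the wrist camera and 118.5 mm from the top camera.
- **Forces:** the force reading was about zero after release, and I saw no more than about 11 N at the end of any move while holding the knob.
- **Cups, lids and jug:** all unmoved. The cups failed my picture-difference check, but viewing them showed only the arm's shadow.

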